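# Park the glue pot, then open the thinner's safety cap

### The arm

A 7-joint arm with a two-finger parallel gripper is mounted at the origin on the work surface. World frame = base frame: x ahead of the robot, y to its left, z up, the work surface at z = 0. Lengths are in m, angles in rad, forces in N, time in s.
With the tool pointing down it reaches from about 0.425 to 1.025 m from the base axis. Payload 3.6 kg.
Tool frame: the origin (TCP) lies on the centre line of the jaws, within the pads' length; the fingertips stand 25 mm ahead of it and the grasp point (between the pads) lies 6 mm ahead of it; z points along the fingers, y is the line along which they close (so a half turn about z gives the same grasp; the last joint's range is limited). The gripper opens to 85 mm and grips with 20 to 120 N. Pads are 22 mm wide; open, the fingers measure 114 mm over their backs; the gripper's body (76 mm by 85 mm) begins 54 mm behind the grasp point. The pads swing forward as they close: fully open they stand 13 mm farther back than shut.
Start: joints at [-1.355, 0.591, 0.048, 1.609, -0.033, 0.943, -0.034], TCP at [0.221, 0.69, 0.228] pointing down, gripper open.
Joint ranges: [-2.69, 2.69], [-0.47, 2.24], [-1.27, 1.36], [0.19, 2.51], [-1.53, 4.68], [0.08, 2.07], [-3.09, 3.09]. Speed limits (rad/s): [2.57, 2.57, 3.14, 3.14, 3.14, 3.14, 3.14].

### API

Orientations are given as [roll, pitch, yaw] about the fixed x, y, z axes, in that order (R = Rz(yaw) Ry(pitch) Rx(roll)).
In Python, from rig import get_state, get_image, camera_params, sign_off gives the robot as it stands.
- The arm moves only by the tool play_rows, never from a script. Its arguments are lists of equal length, an entry for each row: "claw": the opening, from 0 (shut) to 1 (fully open); "dp": the shift along the tool's x, y, z in mm, a list of three; "rotation": the turn, a rotation vector about the tool's x, y, z in degrees, a list of three. In form: {"claw": [claw, ...], "dp": [[tx, ty, tz], ...], "rotation": [[ax, ay, az], ...]}. A call has 1 to 10 rows; each row shifts and turns the commanded pose from where the row before left it, along the tool's axes as they then stand; what a row does not reach is not made up. A row lasts 1/10 s, in which the tool goes at most 50 mm and 8.59 degrees, less where a joint would pass 70% of its speed; a pose out of reach is approached as far as the arm can. A call is refused whole if a number of a shift passes 50 or a number of a turn 8.59, either way. A call with a gripper value outside its range is refused whole. The fingers move at their own pace and stop on an object; "grip_force" is the grip in N (left out, the last holds). Time passes only in rows, so rows that do not move let the fingers close. It gives the time, the measured TCP pose, the force, the opening and the grip force at its end, in the units of the state.
- get_state(): the state, without advancing time (a new reading comes with each control period).
- get_image(name): name is "scene" or "top"; returns (picture, depth): 420x560x3 uint8, red, green, blue; 420x560 float32, m along the optical axis (not along the pixel's ray), 0 where there is no reading.
- camera_params(name): a dict with "K" (3x3 intrinsics, pixels), "k1" (the pictures are not rectified: a ray, as slopes to the right and down, at radius r is drawn at 1 + k1 r^2 times it, then the intrinsics apply), "position" and "orientation" of the camera in the world. Camera axes: x right, y up, looking along -z (the intrinsics and any distortion apply to the point x, -y, -z); pixel columns grow to the right and rows downward; lengths in m; the calibration is good to about 2 mm. A picture is of the moment at which its call begins. camera_params takes no time and is no camera call.
- sign_off(): hands the job in; it is judged then, once.
The state is a dict: "time_s": time; "qpos": joint angles; "joint_vel": joint speeds; "joint_efforts": joint torques, N m; "eef_pos": TCP position; "orientation": TCP orientation; "wrist_force": force on the tool from outside, world axes, zero at the start; "wrist_torque": the same for the moment, N m; "opening": finger opening in m; "finger_force": force on a finger pad.
Only numpy, scipy, OpenCV 4.12 (cv2) and the standard library are available. Lean on these libraries where they do the work, as an engineer would, in place of code of your own. Each camera call takes 0.05 s, during which the arm holds its last target. There are 200 camera calls.

### The job

Make it safe to open the thinner: slide the lidded glue pot along the hot plate's top, without lifting or tipping it, from the round heating zone to the square resting zone so that its whole base is inside the square, and let go of it. Then press the push-and-turn safety cap of the bottle down, twist it counter-clockwise (seen from above) until it is free, and lift it straight off. The program finishes while the gripper is still holding the cap, upright and directly above the open bottle, a few centimetres clear of its mouth; leave the other things on the bench where they are.

Things in the scene. Friction and masses are not known exactly. Their poses are not given: they have to be found in the camera images.
- hotplate: fixed flat electric hot plate on the bench, steel case with a black glass top, 250 x 440 mm, top 45 mm above the bench. Origin: centre of its underside; its y axis runs along the long side, through both zones.
- hot_zone: round heating zone printed on the hot plate: two concentric white circles of 150 and 138 mm diameter, 100 mm to one side of the plate's middle (either end in different starts). Origin: its centre, on the plate's top.
- rest_zone: square resting zone printed on the hot plate: one white square outline with 160 mm sides parallel to the plate's, 100 mm to the other side of the middle. Origin: its centre, on the plate's top.
- pot: low round aluminium glue pot, about 0.55 kg, with a fixed steel lid and a fixed bridge handle over its middle, standing on the round zone. 124 mm in diameter (lid 128 mm), lid top 56 mm above the base. The handle bar runs along the pot's x axis. Origin: centre of the base, z up.
- pot_handle (a point): middle of the pot's handle, 100 mm straight above the middle of the base: a wooden bar 110 mm long (pot's x), 14 mm wide (y) and 14 mm high, carried by a post 12 mm wide at x = +-50 mm. Below the bar 37 mm are open down to the lid.
- bottle: white plastic bottle, 86 mm diameter, fixed in a wooden stand (110 x 110 x 35 mm) that is fixed to the bench. Shoulder at 100 to 122 mm above the bench, then a neck of 36 mm over its lugs. Origin: on the neck's axis at the bench top, z up.
- mouth (a point): centre of the bottle's mouth, 168 mm above the bench, hidden under the cap. A sprung black rubber seal (20 mm diameter) stands in it; when the cap is off, the seal's top is 10 mm above the mouth.
- cap: black ribbed round push-and-turn cap on the bottle, 48 mm outside diameter, 36 mm high, 40 g, hollow from below. Origin: centre of its lower rim, 145 mm above the bench when closed; z up. Closed, its x axis is parallel to the bottle's x axis within 0.1 rad. Free space around it: at least 100 mm at its height.
- cap_top (a point): centre of the cap's top, 36 mm above its lower rim, 181 mm above the bench when closed. Left alone the cap neither turns nor lifts. Pressed down 4 mm (9 N, sprung; it bottoms at 8 mm, 15 N) and kept down, it turns counter-clockwise seen from above; at 0.75 to 1.2 rad it is free (aim at 1.0) and lifts straight off; a stop ends the turn at 1.24 rad.
- sanding_block: cork sanding block, 70 x 36 x 28 mm, lying between hot plate and bottle. Bystander. Origin: centre of underside.
- mug: brown earthenware mug, 76 mm diameter, 85 mm high. Bystander. Origin: centre of underside.
- jar: jar with a steel lid, 68 mm diameter, 85 mm high. Bystander. Origin: centre of underside.
- brush: glue brush lying on the near side of the bench. Bystander. Its x axis runs along it.
- screwdriver: screwdriver lying on the near side of the bench. Bystander. Its x axis runs along it.
- hammer: hammer lying beyond the hot plate. Bystander. Its x axis runs along it.
- tin: plain steel tin, 66 mm diameter, 80 mm high. Bystander. Origin: centre of underside.
There are look-alikes about, which are no part of the job. What is shaped like the bottle but green is not meant. What is shaped like the pot but red is not meant.

How it is judged:
On the way, in this order (a step that is already met when the one before it is completed fails the run):
1. the pot stands released on the square resting zone while the cap is still on the bottle (horizontal distance between pot and rest_zone below 0.026 m and z of pot in the frame of hotplate below 0.05 m and angle between pot's own z axis and vertical below 0.08 rad and linear speed of pot below 0.03 m/s and contact force between the fingers and pot below 0.3 N and z of cap in the frame of bottle below 0.15 m), for 0.2 s.
2. the cap, still down on the neck, has been turned out of its lock (angle between the x axis of cap and the x axis of bottle, either way round above 0.6 rad and z of cap in the frame of bottle below 0.152 m and horizontal distance between cap and bottle below 0.006 m), for 0.05 s.
3. the gripper has lifted the cap off the neck (z of cap in the frame of bottle above 0.19 m and contact force between the fingers and cap above 0.5 N), for 0.1 s.
At the end, for the whole second after the job is handed in: The gripper holds the cap at rest, upright within 0.3 rad, its lower rim 22 to 122 mm above the bottle's mouth and its centre within 35 mm of the bottle's axis, touching nothing of the bottle; the pot stands flat and released on the hot plate, its centre within 26 mm of the square zone's centre (all of step 3 and z of cap in the frame of bottle below 0.29 m and horizontal distance between cap and bottle below 0.035 m and angle between cap's own z axis and vertical below 0.3 rad and linear speed of each of cap, pot below 0.03 m/s and contact force between cap and bottle below 0.05 N and horizontal distance between pot and rest_zone below 0.026 m and z of pot in the frame of hotplate below 0.05 m and angle between pot's own z axis and vertical below 0.08 rad and contact force between the fingers and pot below 0.3 N); the arm keeps its last pose, push and grip.
It fails at once if the pot is lifted (its base more than 10 mm off the hot plate's top) (z of pot in the frame of hotplate above 0.055 m).
It fails at once if the pot is tipped by more than 0.25 rad (angle between pot's own z axis and vertical above 0.25 rad).
It fails at once if a bystander is moved by more than 30 mm (distance of any of sanding_block, mug, jar, brush, screwdriver, hammer, tin from where it was at the start of the episode above 0.03 m).
It also fails if it takes over 54 s, if anything falls off the work surface, if the arm or the gripper's body presses on something with over 40 N, if the wrist force passes 120 N, or if a joint passes its speed limit or range.

## Working session

There is one attempt and no reset: what is moved stays moved. The work goes in short steps, Python scripts to look and compute and a tool call to move; the robot and the scene stay as the last step left them, time stands still between calls to the robot, and variables do not carry over. Pictures are saved under pics/ and viewed, at most 10 in all, crops included, and the job is handed in when it is done.

Besides the shell and the picture viewer there is one more tool, called by a JSON object that holds its "name" and its "arguments", one argument or row to a line. play_rows: Moves the arm, as the interface text tells. Its arguments: {"type":"object","properties":{"claw":{"type":"array","items":{"type":"number"}},"dp":{"type":"array","items":{"type":"array","items":{"type":"number"}}},"rotation":{"type":"array","items":{"type":"array","items":{"type":"number"}}},"grip_force":{"type":"number"}},"required":["claw","dp","rotation"]}

```bash
mkdir -p pics; cat > h.py <<'E'
import numpy as np, cv2
from rig import *
from scipy.spatial.transform import Rotation as R
def rot(o):
    o=np.array(o,float)
    if o.shape==(3,3): return o
    if o.size==3: return R.from_euler('xyz',o).as_matrix()
    return R.from_quat(o).as_matrix()
def rays(name,uv):
    p=camera_params(name);K=np.array(p['K']);k=p['k1']
    d=np.c_[(uv[:,0]-K[0,2])/K[0,0],(uv[:,1]-K[1,2])/K[1,1]];s=d.copy()
    for _ in range(20): s=d/(1+k*(s**2).sum(1,keepdims=True))
    return np.array(p['position']),np.c_[s[:,0],-s[:,1],-np.ones(len(s))]@rot(p['orientation']).T
def plane(name,uv,z):
    c,d=rays(name,np.atleast_2d(np.array(uv,float)))
    return c+d*((z-c[2])/d[:,2:])
def cloud(name,dep):
    h,w=dep.shape;u,v=np.meshgrid(np.arange(w),np.arange(h))
    c,d=rays(name,np.c_[u.ravel(),v.ravel()].astype(float))
    return (c+d*dep.reshape(-1,1)).reshape(h,w,3)
E
python3 - <<'E'
from h import *
for n in("scene","top"):
    im,d=get_image(n);np.savez(n,im=im,d=d);cv2.imwrite(f'pics/{n}0.png',im[:,:,::-1]);print(camera_params(n))
print(get_state())
E
```

```text
{'K': array([[448.00670753,   0.        , 279.44937916],
       [  0.        , 448.00670753, 213.10150414],
       [  0.        ,   0.        ,   1.        ]]), 'k1': -0.02161389648187864, 'position': array([ 1.005559  , -0.53447193,  0.99620566]), 'orientation': array([ 0.71141647, -0.00979277,  0.74113686])}
{'K': array([[434.15616162,   0.        , 274.63709796],
       [  0.        , 434.15616162, 202.82004291],
       [  0.        ,   0.        ,   1.        ]]), 'k1': -0.03596508152819224, 'position': array([0.34639631, 0.00960799, 1.18704634]), 'orientation': array([ 0.18180402,  0.02885445, -1.54612645])}
{'time_s': 0.1, 'qpos': array([-1.3545506 ,  0.59200562,  0.04829296,  1.60974935, -0.03330843,
        0.94270602, -0.03368357]), 'joint_vel': array([-1.35619183e-04, -1.96904361e-03,  2.06838994e-04, -1.81844694e-03,
       -1.51370441e-03,  2.11076812e-04, -4.88327078e-05]), 'joint_efforts': array([ 4.53601489e-03, -5.49995148e+01,  1.55307937e+00, -1.98826879e+01,
        9.65648942e-03,  3.82901271e-03, -9.58505211e-06]), 'eef_pos': array([0.22073685, 0.68975587, 0.22694993]), 'orientation': array([-3.13953145e+00,  1.01632302e-04,  2.83194673e+00]), 'wrist_force': array([0.35109606, 0.15781633, 0.73668389]), 'wrist_torque': array([0.03293871, 0.00590784, 0.02970661]), 'finger_force': 0.0, 'opening': 0.08547415901702703}
```

View pics/scene0.png

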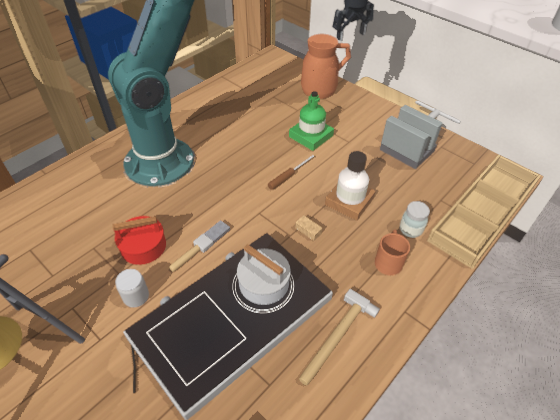

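View pics/top0.png

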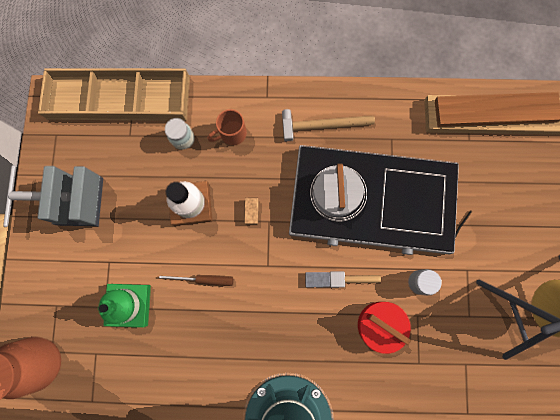

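Scene: white bottle at (352,185), pot at (264,275), square at (196,337). Top: cap at (178,192), pot at (339,190), square centre at (413,202), with the sanding block between pot and bottle at (252,211).

```bash
python3 - <<'E'
from h import *
roi={'top':dict(sq=(372,158,455,245),pot=(300,150,375,230),cap=(155,170,205,215)),'scene':dict(sq=(135,285,255,390),pot=(225,235,300,315),cap=(335,140,375,185))}
for n in roi:
    f=np.load(n+'.npz');im,d=f['im'],f['d'];P=cloud(n,d);g=im.astype(int)
    def sub(k): 
        a,b,c,e=roi[n][k];m=np.zeros(d.shape,bool);m[b:e,a:c]=1;return m
    m=(sub('sq')&(g.min(2)>140)).astype(np.uint8)
    cs,_=cv2.findContours(m,cv2.RETR_EXTERNAL,cv2.CHAIN_APPROX_NONE);c=max(cs,key=lambda c:cv2.boundingRect(c)[2])
    w=plane(n,c[:,0,:],.045)[:,:2].astype(np.float32);r=cv2.minAreaRect(w*1000);print(n,'square',r)
    z=P[...,2];hm=sub('pot')&(z>.138)&(z<.16)&(d>0)
    if hm.sum()>5:
        q=P[hm];print(' handle z',np.median(q[:,2]),np.percentile(q[:,2],95),'rect',cv2.minAreaRect((q[:,:2]*1000).astype(np.float32)),len(q))
    hb=(sub('pot')&(g[...,0]-g[...,2]>40)).astype(np.uint8);uv=np.argwhere(hb)[:,::-1];w=plane(n,uv,.152)[:,:2]
    print(' handle colour',cv2.minAreaRect((w*1000).astype(np.float32)),len(uv))
    lm=sub('pot')&(abs(z-.101)<.004)
    q=P[lm];print(' lid',cv2.minEnclosingCircle((q[:,:2]*1000).astype(np.float32)),len(q))
    cm=sub('cap')&(z>.176)&(z<.19);q=P[cm];print(' cap',np.median(q[:,2]) ,cv2.minEnclosingCircle((q[:,:2]*1000).astype(np.float32)),q[:,:2].mean(0),len(q))
    s=sub('cap')&(g.max(2)<70);uv=np.argwhere(s)[:,::-1]
    print(' dark z range',np.percentile(z[s],[5,50,95]))
E
```

```text
top square ((485.2269287109375, -348.17620849609375), (0.00018309056758880615, 18.381261825561523), 1.1253130435943604)
 handle z 0.14995197788233394 0.15312673130689108 rect ((584.5155029296875, -115.77116394042969), (110.517578125, 14.316911697387695), 2.970614433288574) 276
 handle colour ((614.796142578125, -130.1832275390625), (69.0655517578125, 167.18167114257812), 61.842594146728516) 305
 lid ((584.3109741210938, -115.71699523925781), 63.816829681396484) 1388
 cap 0.18012176137780322 ((556.490234375, 282.9747314453125), 24.623239517211914) [0.55552647 0.28278771] 304
 dark z range [0.15515356 0.17954247 0.1831078 ]
scene square ((566.1162109375, -322.4410095214844), (164.0833740234375, 164.6264190673828), 84.33065795898438)
 handle z 0.15235417838017962 0.1553682190481436 rect ((584.9415283203125, -119.2802963256836), (110.20852661132812, 15.496767044067383), 2.524554967880249) 346
 handle colour ((573.9627685546875, -111.57785034179688), (176.5567169189453, 110.08621215820312), 42.90205383300781) 1208
 lid ((584.4592895507812, -119.24012756347656), 64.73619842529297) 1483
 cap 0.18234611575651233 ((557.0798950195312, 280.0688781738281), 25.962499618530273) [0.55834432 0.2778075 ] 198Traceback (most recent call last):
  File "<stdin>", line 19, in <module>
    return _quantile_unchecked(
        a, q, axis, out, overwrite_input, method, keepdims, weights)
    return _ureduce(a,
                    func=_quantile_ureduce_func,
    ...<5 lines>...
                    overwrite_input=overwrite_input,
                    method=method)
    r = func(a, **kwargs)
    result = _quantile(arr,
                       quantiles=q,
    ...<2 lines>...
                       out=out,
                       weights=wgt)
    slices_having_nans = np.isnan(arr[-1, ...])
                                  ~~~^^^^^^^^^
IndexError: index -1 is out of bounds for axis 0 with size 0
```

{"name": "play_rows", "arguments": {
  "claw": [1,1,1,1,1,1,1,1,1,1],
  "dp": [
    [0,0,-10],
    [0,0,-10],
    [0,0,-10],
    [-16,-41,0],
    [-16,-41,0],
    [-16,-41,0],
    [-16,-41,0],
    [-16,-41,0],
    [-16,-41,0],
    [-16,-41,0]
  ],
  "rotation": [
    [0,0,-6.8],
    [0,0,-6.8],
    [0,0,-6.8],
    [0,0,0],
    [0,0,0],
    [0,0,0],
    [0,0,0],
    [0,0,0],
    [0,0,0],
    [0,0,0]
  ],
  "grip_force": 40
}}

```text
time_s: 1.1
eef_pos: [0.3465, 0.4069, 0.2577]
orientation: [-3.141, -0.0, -3.095]
wrist_force: [1.5, -0.1, 0.1]
opening: 0.0853
finger_force: 0.0
```

```bash
cat > go.py <<'E'
import sys
from h import *
s=get_state();t=np.array(eval(sys.argv[1]));M=R.from_euler('xyz',s['orientation'])
print(s['time_s'],s['eef_pos'].round(4),s['orientation'].round(4),'q',s['qpos'].round(2),'open',s['opening'],'F',s['wrist_force'].round(1),s['finger_force'])
print('tool mm',(M.inv().apply(t[:3]-s['eef_pos'])*1000).round(1))
if len(t)>3: print('rotvec deg',np.degrees((M.inv()*R.from_euler('xyz',[np.pi,0,t[3]])).as_rotvec()).round(2))
E
python3 go.py '[.5847,-.1175,.23,3.19]'
```

```text
1.1 [0.3465 0.4069 0.2577] [-3.1410e+00 -3.0000e-04 -3.0952e+00] q [-0.94  0.32 -0.02  2.01  0.01  0.82  0.66] open 0.08534584581167674 F [ 1.5 -0.1  0.1] 0.0
tool mm [-213.6 -534.9   28. ]
rotvec deg [-0.03 -0.02 -0.12]
```

{"name": "play_rows", "arguments": {
  "claw": [1,1,1,1,1,1,1,1,1,1],
  "dp": [
    [-16,-41,0],
    [-16,-41,0],
    [-16,-41,0],
    [-16,-41,0],
    [-16,-41,0],
    [-16,-41,0],
    [-16,-41,0],
    [-16,-41,0],
    [-16,-41,0],
    [-16,-41,0]
  ],
  "rotation": [
    [0,0,0],
    [0,0,0],
    [0,0,0],
    [0,0,0],
    [0,0,0],
    [0,0,0],
    [0,0,0],
    [0,0,0],
    [0,0,0],
    [0,0,0]
  ]
}}

```text
time_s: 2.1
eef_pos: [0.5251, 0.0051, 0.2578]
orientation: [3.142, -0.0, -3.095]
wrist_force: [0.0, 0.8, 0.7]
opening: 0.0851
finger_force: 0.0
```

{"name": "play_rows", "arguments": {
  "claw": [1,1,1,1,1],
  "dp": [
    [-16,-41,0],
    [-16,-41,0],
    [-10,-20,0],
    [0,0,0],
    [0,0,0]
  ],
  "rotation": [
    [0,0,0],
    [0,0,0],
    [0,0,0],
    [0,0,0],
    [0,0,0]
  ]
}}

```text
time_s: 2.6
eef_pos: [0.5711, -0.0929, 0.2575]
orientation: [3.141, -0.001, -3.096]
wrist_force: [-0.2, 0.1, -0.1]
opening: 0.0854
finger_force: 0.0
```

```bash
python3 go.py '[.5847,-.1175,.15,3.19]'
```

```text
2.6 [ 0.5711 -0.0929  0.2575] [ 3.1409e+00 -1.4000e-03 -3.0961e+00] q [-0.05  0.38  0.18  1.92 -0.09  0.85  1.79] open 0.08543837499648196 F [-0.2  0.1 -0.1] 0.0
tool mm [-12.6 -25.2 107.4]
rotvec deg [ 0.04 -0.08 -0.17]
```

{"name": "play_rows", "arguments": {
  "claw": [1,1,1,1,1,0.6,0.4,0.4,0.4],
  "dp": [
    [-12.6,-25.2,0],
    [0,0,25],
    [0,0,30],
    [0,0,30],
    [0,0,22],
    [0,0,0],
    [0,0,0],
    [0,0,0],
    [0,0,0]
  ],
  "rotation": [
    [0,0,0],
    [0,0,0],
    [0,0,0],
    [0,0,0],
    [0,0,0],
    [0,0,0],
    [0,0,0],
    [0,0,0],
    [0,0,0]
  ]
}}

```text
time_s: 3.5
eef_pos: [0.5864, -0.1175, 0.1526]
orientation: [-3.141, 0.003, -3.095]
wrist_force: [-0.5, -1.1, 0.1]
opening: 0.0342
finger_force: 0.0
```

```bash
python3 go.py '[.5847,-.1175,.15,3.19]'; python3 - <<'E'
from h import *
im,d=get_image('top');im2,_=get_image('scene')
a=cv2.resize(im[130:250,290:450],None,fx=2.5,fy=2.5);b=cv2.resize(im2[200:320,190:350],None,fx=2.5,fy=2.5)
cv2.imwrite('pics/grasp.png',np.hstack([a,b])[:,:,::-1])
E
```

```text
3.5 [ 0.5864 -0.1175  0.1526] [-3.1413e+00  2.8000e-03 -3.0949e+00] q [ 0.01  0.53  0.15  1.97 -0.13  0.65  1.86] open 0.034247325085963655 F [-0.5 -1.1  0.1] 0.0
tool mm [1.7 0.1 2.6]
rotvec deg [-0.02  0.16 -0.1 ]
```

View pics/grasp.png

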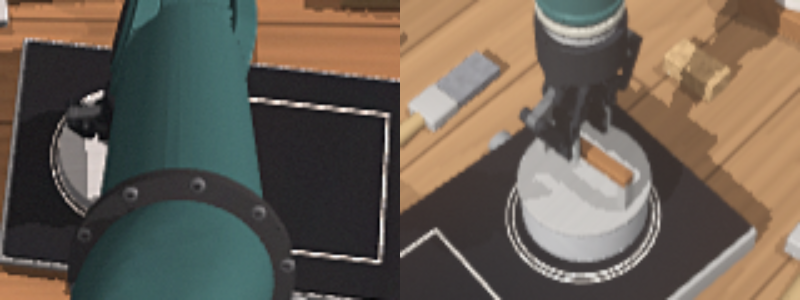

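The fingers straddle the bar (crop right half, bar at about (607,160)), so I'll close on it.

{"name": "play_rows", "arguments": {
  "claw": [0.3,0.2,0.1,0,0,0],
  "dp": [
    [0,0,2.5],
    [0,0,0],
    [0,0,0],
    [0,0,0],
    [0,0,0],
    [0,0,0]
  ],
  "rotation": [
    [0,0,0],
    [0,0,0],
    [0,0,0],
    [0,0,0],
    [0,0,0],
    [0,0,0]
  ],
  "grip_force": 30
}}

```text
time_s: 4.2
eef_pos: [0.5856, -0.1183, 0.1489]
orientation: [-3.141, 0.001, -3.095]
wrist_force: [-1.5, -3.1, 4.2]
opening: 0.0002
finger_force: 2.1
```

```bash
python3 go.py '[.5657,-.3185,.15,3.19]'
```

```text
4.2 [ 0.5856 -0.1183  0.1489] [-3.1409e+00  6.0000e-04 -3.0955e+00] q [ 0.01  0.54  0.15  1.97 -0.13  0.64  1.87] open 0.00015208974688038775 F [-1.5 -3.1  4.2] 2.1128181740641594
tool mm [  29.1 -199.1   -1. ]
rotvec deg [-0.04  0.03 -0.13]
```

```bash
python3 - <<'E'
from h import *
im2,d=get_image('scene');np.savez('s2',im=im2,d=d)
b=cv2.resize(im2[200:320,200:330],None,fx=5,fy=5,interpolation=cv2.INTER_CUBIC)
cv2.imwrite('pics/grasp2.png',b[:,:,::-1])
P=cloud('scene',d);z=P[...,2]
m=np.zeros(d.shape,bool);m[230:320,220:305]=1
g=im2.astype(int)
q=P[m&(abs(z-.101)<.004)];print('lid',cv2.minEnclosingCircle((q[:,:2]*1000).astype(np.float32)))
q=P[m&(z>.142)&(z<.157)&(g[...,0]-g[...,2]>40)];print('bar',cv2.minAreaRect((q[:,:2]*1000).astype(np.float32)),np.median(q[:,2]))
E
```

```text
lid ((585.4666748046875, -117.97789001464844), 64.6451644897461)
bar ((602.7291870117188, -117.74893188476562), (75.67095184326172, 15.35629940032959), 3.6043314933776855) 0.15191821998644928
```

View pics/grasp2.png

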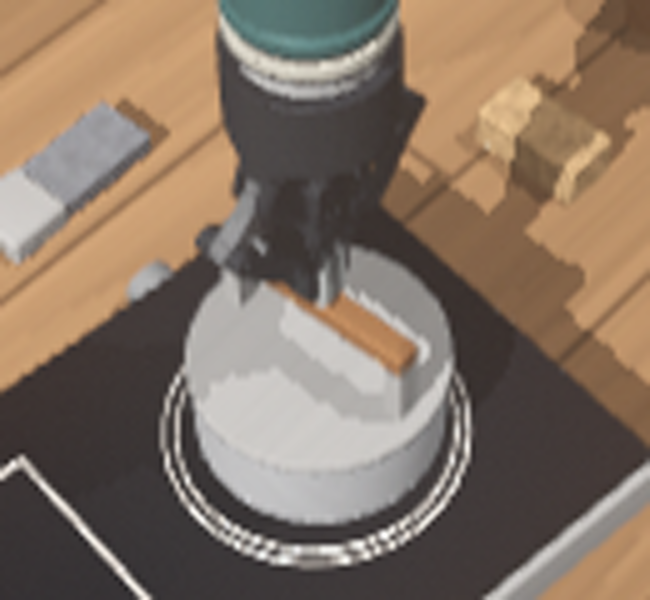

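```bash
python3 - <<'E'
from h import *
f=np.load('s2.npz');P=cloud('scene',f['d']);g=f['im'].astype(int)
for v in range(246,266):
  print(v,' '.join('%d,%d,%d%s'%(*(P[v,u]*1000-[500,-100,0]),'b' if g[v,u,0]-g[v,u,2]>40 else '') for u in range(258,278,2)))
E
```

```text
246 78,-26,201 92,-34,221 99,-34,228 102,-31,228 100,-23,218 96,-13,205 96,-7,198 20,80,42 27,80,49 29,85,45
247 83,-30,205 91,-32,215 97,-32,221 103,-32,225 93,-16,200 95,-12,199 97,-7,196 24,76,45 28,79,46 33,81,48
248 85,-33,206 87,-29,205 98,-33,219 101,-31,219 96,-19,202 97,-13,198 23,69,46 26,73,46 30,77,45 34,80,46
249 87,-35,208 91,-33,208 96,-32,212 98,-27,210 96,-19,199 96,-13,193 24,67,45 28,71,45 33,74,47 37,77,47
250 91,-39,212 92,-34,207 97,-33,211 97,-26,203 96,-19,196 96,-13,189 55,36,101 60,37,104 33,73,43 38,75,46
251 94,-41,212 92,-34,203 97,-32,206 97,-26,200 97,-20,193 95,-12,184 57,34,100 60,38,99 65,40,102 41,73,46
252 99,-46,219 91,-33,198 96,-32,201 98,-27,198 96,-19,188 95,-12,179 60,30,103 62,36,99 65,39,98 70,41,101
253 98,-46,213 97,-39,205 91,-27,187 97,-27,193 96,-19,184 95,-12,176 60,30,99 64,32,101 68,36,101 71,39,100
254 97,-45,208 97,-39,203 92,-28,186 94,-24,183 95,-18,178 96,-13,175 64,25,104 67,30,101 70,34,100 74,37,101
255 98,-47,207 99,-41,203 91,-27,180 94,-24,180 95,-18,175 95,-12,168 65,24,102 69,28,102 72,31,101 74,36,98
256 98,-46,203 87,
[... 446 characters left out ...]
149b 93,-29,165b 93,-24,159 96,-20,159b 95,-12,149b 100,-11,152b 79,17,102 82,21,101 88,22,105
261 57,-7,102 82,-25,145b 88,-25,151b 95,-25,158 95,-19,152b 100,-17,155b 102,-13,153b 80,15,100b 83,20,99 89,20,103
262 57,-9,100 63,-7,104 87,-24,146b 92,-23,150b 97,-21,153b 100,-18,152b 104,-15,152b 109,-14,157b 87,16,102 90,19,102
263 60,-11,102 63,-7,100 87,-25,143 94,-24,149b 100,-24,155b 103,-21,154b 106,-17,153b 108,-13,151b 112,-11,152b 92,17,102
264 62,-14,102 67,-12,105 71,-8,104 93,-23,142b 98,-22,146b 104,-22,152b 107,-18,151b 111,-17,154b 114,-13,152b 117,-9,151b
265 64,-16,102 67,-12,101 72,-9,102 75,-6,102 98,-23,144b 105,-23,150b 108,-19,149b 113,-18,154b 118,-17,156b 120,-12,154b
```

```bash
python3 - <<'E'
from h import *
f=np.load('scene.npz');P=cloud('scene',f['d'])
q=P[(f['d']>0)&(np.hypot(P[...,0]-.2207,P[...,1]-.6898)<.075)&(P[...,2]>.05)]
print(len(q),np.percentile(q[:,2],[0,1,2,5,10,50,90]),[q[q[:,2]<np.percentile(q[:,2],10)].min(0),q[q[:,2]<np.percentile(q[:,2],10)].max(0)])
f=np.load('s2.npz');P=cloud('scene',f['d']);g=f['im'].astype(int)
q=P[(np.hypot(P[...,0]-.5856,P[...,1]+.1183)<.045)&(P[...,2]>.16)&(P[...,2]<.26)]
for a in np.arange(.16,.26,.01):
  w=q[(q[:,2]>a)&(q[:,2]<a+.01)]; 
  if len(w): print(a.round(3),w[:,:2].min(0).round(3),w[:,:2].max(0).round(3))
E
```

```text
1515 [0.05017093 0.05414782 0.06033511 0.07539035 0.09673032 0.29928343
 0.3638157 ] [array([0.15964812, 0.62906825, 0.05017093]), array([0.19067951, 0.74104577, 0.0966091 ])]
0.16 [ 0.583 -0.133] [ 0.597 -0.105]
0.17 [ 0.585 -0.132] [ 0.597 -0.105]
0.18 [ 0.591 -0.132] [ 0.596 -0.105]
0.19 [ 0.592 -0.134] [ 0.599 -0.092]
0.2 [ 0.575 -0.15 ] [ 0.6   -0.082]
0.21 [ 0.579 -0.161] [ 0.602 -0.075]
0.22 [ 0.592 -0.16 ] [ 0.603 -0.075]
0.23 [ 0.59  -0.162] [ 0.604 -0.075]
0.24 [ 0.591 -0.162] [ 0.605 -0.077]
0.25 [ 0.582 -0.163] [ 0.606 -0.102]
```

Contrary to the reading, the shut fingers sit on top of the bar: the bar's front face is still visible at image (265,262), and the tips are at about z 0.153. I'll reopen, go about 25 mm lower and close again.

{"name": "play_rows", "arguments": {
  "claw": [0.3,0.5,0.5,0.5,0.5,0.5],
  "dp": [
    [0,0,-3],
    [0,0,0],
    [0,0,0],
    [0,0,9],
    [0,0,9],
    [0,0,8]
  ],
  "rotation": [
    [0,0,0],
    [0,0,0],
    [0,0,0],
    [0,0,0],
    [0,0,0],
    [0,0,0]
  ]
}}

```text
time_s: 4.85
eef_pos: [0.5848, -0.1174, 0.1242]
orientation: [3.141, -0.001, -3.095]
wrist_force: [0.2, 0.1, -0.1]
opening: 0.0427
finger_force: 0.0
```

{"name": "play_rows", "arguments": {
  "claw": [0.3,0.1,0,0,0,0],
  "dp": [
    [0,0,0],
    [0,0,0],
    [0,0,0],
    [0,0,0],
    [0,0,0],
    [0,0,0]
  ],
  "rotation": [
    [0,0,0],
    [0,0,0],
    [0,0,0],
    [0,0,0],
    [0,0,0],
    [0,0,0]
  ]
}}

```text
time_s: 5.45
eef_pos: [0.5849, -0.1175, 0.1252]
orientation: [3.141, -0.001, -3.095]
wrist_force: [-0.9, 0.2, -5.7]
opening: 0.0136
finger_force: 33.2
```

```bash
python3 go.py '[.5657,-.3185,.126,3.19]'; python3 - <<'E'
from h import *
im,d=get_image('scene');P=cloud('scene',d);z=P[...,2];g=im.astype(int)
m=np.zeros(d.shape,bool);m[230:330,220:305]=1
q=P[m&(abs(z-.101)<.004)];print('lid',cv2.minEnclosingCircle((q[:,:2]*1000).astype(np.float32)),np.median(q[:,2]))
E
```

```text
5.45 [ 0.5849 -0.1175  0.1252] [ 3.1413e+00 -1.0000e-03 -3.0952e+00] q [ 0.02  0.57  0.14  1.98 -0.14  0.6   1.87] open 0.013570961104446395 F [-0.9  0.2 -5.7] 33.226255774497986
tool mm [  28.5 -199.9   -0.8]
rotvec deg [ 0.02 -0.06 -0.11]
lid ((585.6234741210938, -117.7819595336914), 64.94771575927734) 0.10225935445924539
```

{"name": "play_rows", "arguments": {
  "claw": [0,0,0,0],
  "dp": [
    [0,0,1],
    [0,0,0.5],
    [0,0,0],
    [0,0,0]
  ],
  "rotation": [
    [0,0,0],
    [0,0,0],
    [0,0,0],
    [0,0,0]
  ]
}}

```text
time_s: 5.9
eef_pos: [0.5853, -0.1176, 0.1249]
orientation: [3.141, -0.0, -3.095]
wrist_force: [-3.4, 1.0, 6.1]
opening: 0.0131
finger_force: 34.8
```

{"name": "play_rows", "arguments": {
  "claw": [0,0,0,0,0,0,0,0,0,0],
  "dp": [
    [0,0,-0.5],
    [0.7,-5,0],
    [1.4,-10,0],
    [1.4,-10,0],
    [1.4,-10,0],
    [1.4,-10,0],
    [1.4,-10,0],
    [1.4,-10,0],
    [1.4,-10,0],
    [1.4,-10,0]
  ],
  "rotation": [
    [0,0,0],
    [0,0,0],
    [0,0,0],
    [0,0,0],
    [0,0,0],
    [0,0,0],
    [0,0,0],
    [0,0,0],
    [0,0,0],
    [0,0,0]
  ]
}}

```text
time_s: 6.9
eef_pos: [0.5782, -0.2031, 0.125]
orientation: [3.14, 0.001, -3.095]
wrist_force: [0.3, 5.5, 5.3]
opening: 0.0132
finger_force: 34.7
```

```bash
python3 go.py '[.5657,-.3185,.125,3.19]'
```

```text
6.9 [ 0.5782 -0.2031  0.125 ] [ 3.1405e+00  1.4000e-03 -3.0952e+00] q [ 0.17  0.59  0.13  1.95 -0.13  0.62  2.01] open 0.013213883485327567 F [0.3 5.5 5.3] 34.69004988670349
tool mm [  17.8 -114.7   -0.2]
rotvec deg [ 0.06  0.08 -0.11]
```

{"name": "play_rows", "arguments": {
  "claw": [0,0,0,0,0,0,0,0,0,0],
  "dp": [
    [1.6,-11,0],
    [1.6,-11,0],
    [1.6,-11,0],
    [1.6,-11,0],
    [1.6,-11,0],
    [1.6,-11,0],
    [1.6,-11,0],
    [1.6,-11,0],
    [1.6,-11,0],
    [1.6,-11,0]
  ],
  "rotation": [
    [0,0,0],
    [0,0,0],
    [0,0,0],
    [0,0,0],
    [0,0,0],
    [0,0,0],
    [0,0,0],
    [0,0,0],
    [0,0,0],
    [0,0,0]
  ]
}}

```text
time_s: 7.9
eef_pos: [0.567, -0.3132, 0.125]
orientation: [3.14, 0.001, -3.095]
wrist_force: [1.1, 6.4, 5.3]
opening: 0.0132
finger_force: 34.7
```

{"name": "play_rows", "arguments": {
  "claw": [0,0,0],
  "dp": [
    [0,-2,0],
    [0,0,0],
    [0,0,0]
  ],
  "rotation": [
    [0,0,0],
    [0,0,0],
    [0,0,0]
  ]
}}

```text
time_s: 8.2
eef_pos: [0.5662, -0.3178, 0.1249]
orientation: [-3.139, 0.0, -3.097]
wrist_force: [-0.7, 0.1, 4.8]
opening: 0.0129
finger_force: 34.6
```

```bash
python3 go.py '[.5657,-.3185,.125,3.19]'; cat > pot.py <<'E'
from h import *
im,d=get_image('scene');P=cloud('scene',d);z=P[...,2]
m=np.zeros(d.shape,bool);m[260:390,140:270]=1
q=P[m&(abs(z-.101)<.005)];print('lid',cv2.minEnclosingCircle((q[:,:2]*1000).astype(np.float32)),'target scene-frame 566,-322',np.median(q[:,2]))
cv2.imwrite('pics/slid.png',im[200:400,100:360,::-1])
E
python3 pot.py
```

```text
8.2 [ 0.5662 -0.3178  0.1249] [-3.1393e+00  4.0000e-04 -3.0967e+00] q [ 0.35  0.62  0.13  1.86 -0.12  0.66  2.17] open 0.012859109687152854 F [-0.7  0.1  4.8] 34.64276969432831
tool mm [ 0.6 -0.7 -0.1]
rotvec deg [-0.13  0.02 -0.2 ]
lid ((565.3136596679688, -317.14593505859375), 64.56727600097656) target scene-frame 566,-322 0.10320408912743984
```

View pics/slid.png

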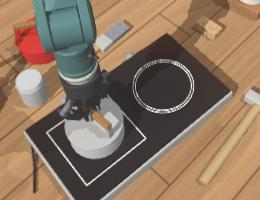

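The pot stands inside the square (crop about (95,130)), roughly 5 mm off centre. I'll release it and retreat.

{"name": "play_rows", "arguments": {
  "claw": [0,0.2,0.5,0.6,0.6,0.6,0.6,0.6,0.6,0.8],
  "dp": [
    [0.5,-4,0],
    [0,0,0],
    [0,0,0],
    [0,0,0],
    [0,0,0],
    [0,0,-20],
    [0,0,-30],
    [0,0,-40],
    [0,0,-40],
    [0,0,0]
  ],
  "rotation": [
    [0,0,0],
    [0,0,0],
    [0,0,0],
    [0,0,0],
    [0,0,0],
    [0,0,0],
    [0,0,0],
    [0,0,0],
    [0,0,0],
    [0,0,0]
  ]
}}

```text
time_s: 9.25
eef_pos: [0.5697, -0.3225, 0.2609]
orientation: [-3.135, 0.011, -3.096]
wrist_force: [-0.1, -0.6, -0.6]
opening: 0.0645
finger_force: 0.0
```

```bash
python3 pot.py; python3 go.py '[.557,.2815,.255,1.6]'
```

```text
lid ((564.508544921875, -317.4449157714844), 64.98912048339844) target scene-frame 566,-322 0.10324965209253106
9.3 [ 0.5681 -0.3214  0.2579] [-3.1376  0.0062 -3.0958] q [ 0.34  0.47  0.16  1.76 -0.09  0.91  2.15] open 0.06810945761568586 F [ 0.7 -0.5 -0.7] 0.0
tool mm [-1.650e+01  6.028e+02  6.000e-01]
rotvec deg [ 0.1   0.46 90.95]
```

{"name": "play_rows", "arguments": {
  "claw": [1,1,1,1,1,1,1,1,1,1],
  "dp": [
    [-1,30,0],
    [-1,44,0],
    [-1,44,0],
    [-1,44,0],
    [-1,44,0],
    [-1,44,0],
    [-1,44,0],
    [-1,44,0],
    [-1,44,0],
    [-1,44,0]
  ],
  "rotation": [
    [0,0,0],
    [0,0,0],
    [0,0,0],
    [0,0,0],
    [0,0,0],
    [0,0,0],
    [0,0,0],
    [0,0,0],
    [0,0,0],
    [0,0,0]
  ]
}}

```text
time_s: 10.3
eef_pos: [0.5553, 0.1075, 0.253]
orientation: [-3.141, -0.003, -3.095]
wrist_force: [0.5, 0.9, 0.2]
opening: 0.0855
finger_force: 0.0
```

{"name": "play_rows", "arguments": {
  "claw": [1,1,1,1,1,1,1,1,1,1],
  "dp": [
    [-1,44,0],
    [-1,44,0],
    [-1,44,0],
    [0,34,0],
    [0,0,0],
    [0,0,0],
    [0,0,0],
    [0,0,0],
    [0,0,0],
    [0,0,0]
  ],
  "rotation": [
    [0,0,0],
    [0,0,0],
    [0,0,0],
    [0,0,0],
    [0,0,8],
    [0,0,8],
    [0,0,8],
    [0,0,8],
    [0,0,8],
    [0,0,8]
  ]
}}

```text
time_s: 11.3
eef_pos: [0.551, 0.2715, 0.2528]
orientation: [-3.139, -0.0, 2.344]
wrist_force: [0.2, 0.3, -0.0]
opening: 0.0856
finger_force: 0.0
```

{"name": "play_rows", "arguments": {
  "claw": [1,1,1,1,1,1],
  "dp": [
    [0,0,0],
    [0,0,0],
    [0,0,0],
    [0,0,0],
    [0,0,0],
    [0,0,0]
  ],
  "rotation": [
    [0,0,8],
    [0,0,8],
    [0,0,8],
    [0,0,8],
    [0,0,0],
    [0,0,0]
  ]
}}

```text
time_s: 11.9
eef_pos: [0.5513, 0.2718, 0.2534]
orientation: [-3.14, 0.001, 1.795]
wrist_force: [-0.0, -0.1, 0.3]
opening: 0.0853
finger_force: 0.0
```

```bash
python3 go.py '[.557,.2815,.19,1.8]'
```

```text
11.9 [0.5513 0.2718 0.2534] [-3.1398e+00  1.1000e-03  1.7947e+00] q [-0.82  0.45  0.4   1.85 -0.22  0.88 -0.09] open 0.08533671582599386 F [-0.  -0.1  0.3] 0.0
tool mm [ 8.2  7.8 63.4]
rotvec deg [-0.1   0.07 -0.31]
```

{"name": "play_rows", "arguments": {
  "claw": [1,1,1,1,1,1],
  "dp": [
    [8.2,7.8,0],
    [0,0,20],
    [0,0,25],
    [0,0,25],
    [0,0,20],
    [0,0,0]
  ],
  "rotation": [
    [0,0,-0.3],
    [0,0,0],
    [0,0,0],
    [0,0,0],
    [0,0,0],
    [0,0,0]
  ]
}}

```text
time_s: 12.5
eef_pos: [0.5559, 0.2818, 0.1615]
orientation: [-3.136, 0.001, 1.799]
wrist_force: [-0.8, 0.1, 0.2]
opening: 0.0855
finger_force: 0.0
```

```bash
python3 go.py '[.557,.2815,.142,1.8]';python3 - <<'E'
from h import *
im,d=get_image('scene');im1,_=get_image('top')
a=cv2.resize(im[110:230,300:420],None,fx=3,fy=3);b=cv2.resize(im1[140:260,120:240],None,fx=3,fy=3)
cv2.imwrite('pics/cap1.png',np.hstack([a,b])[:,:,::-1])
E
```

```text
12.5 [0.5559 0.2818 0.1615] [-3.1360e+00  1.1000e-03  1.7987e+00] q [-0.78  0.57  0.35  1.91 -0.28  0.72 -0.04] open 0.08553388199360014 F [-0.8  0.1  0.2] 0.0
tool mm [-0.5  1.1 19.5]
rotvec deg [-0.32  0.07 -0.07]
```

View pics/cap1.png

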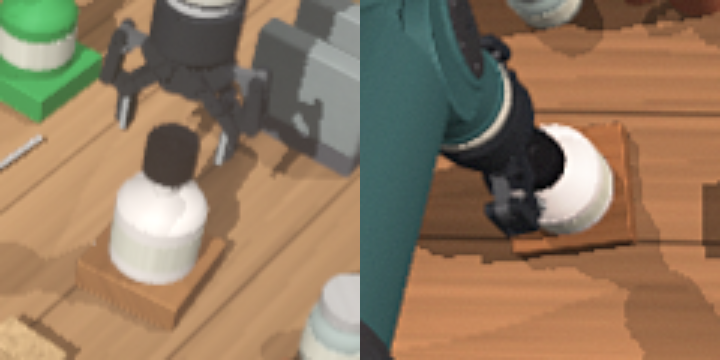

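The fingers straddle the cap (left half: tips at (125,125) and (220,160), cap at (172,150)). I'll go down 22 mm and grip.

{"name": "play_rows", "arguments": {
  "claw": [1,1,1,0.7,0.5,0.4,0.3,0.3,0.3],
  "dp": [
    [0,0,12],
    [0,0,10],
    [0,0,0],
    [0,0,0],
    [0,0,0],
    [0,0,0],
    [0,0,0],
    [0,0,0],
    [0,0,0]
  ],
  "rotation": [
    [0,0,0],
    [0,0,0],
    [0,0,0],
    [0,0,0],
    [0,0,0],
    [0,0,0],
    [0,0,0],
    [0,0,0],
    [0,0,0]
  ],
  "grip_force": 60
}}

```text
time_s: 13.5
eef_pos: [0.5574, 0.2819, 0.1428]
orientation: [-3.141, -0.0, 1.797]
wrist_force: [-2.9, 0.4, 4.5]
opening: 0.047
finger_force: 61.1
```

```bash
python3 go.py '[.557,.2815,.136,1.8]'; python3 - <<'E'
from h import *
im,d=get_image('scene');P=cloud('scene',d);z=P[...,2]
m=np.zeros(d.shape,bool);m[135:190,330:385]=1
q=P[m&(z>.1)&(z<.2)];print([ (a, q[(q[:,2]>a)&(q[:,2]<a+.01)][:,:2].min(0).round(3), q[(q[:,2]>a)&(q[:,2]<a+.01)][:,:2].max(0).round(3)) for a in (.12,.13,.14,.15,.16,.17,.18)])
cv2.imwrite('pics/cap2.png',cv2.resize(im[110:230,300:420],None,fx=4,fy=4)[:,:,::-1])
E
```

```text
13.5 [0.5574 0.2819 0.1428] [-3.1409e+00 -3.0000e-04  1.7969e+00] q [-0.77  0.59  0.34  1.92 -0.3   0.68 -0.03] open 0.04697651352391071 F [-2.9  0.4  4.5] 61.09960460031289
tool mm [-0.3 -0.4  6.8]
rotvec deg [-0.04 -0.01 -0.18]
[(0.12, array([0.534, 0.257]), array([0.581, 0.295])), (0.13, array([0.553, 0.266]), array([0.568, 0.278])), (0.14, array([0.546, 0.256]), array([0.581, 0.28 ])), (0.15, array([0.524, 0.252]), array([0.592, 0.287])), (0.16, array([0.522, 0.254]), array([0.595, 0.293])), (0.17, array([0.522, 0.254]), array([0.595, 0.299])), (0.18, array([0.525, 0.257]), array([0.594, 0.303]))]
```

View pics/cap2.png

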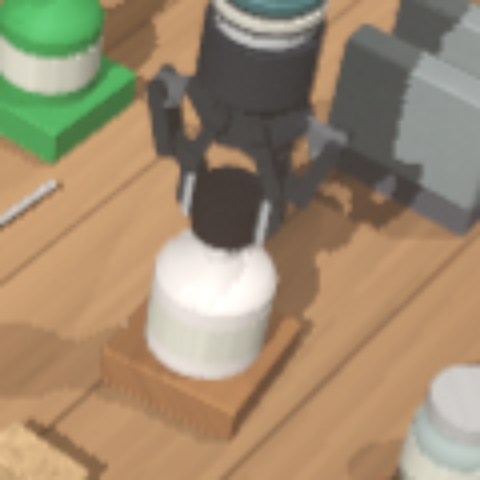

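The cap is gripped on both sides at (230,205), opening 47 mm. Now I press down.

{"name": "play_rows", "arguments": {
  "claw": [0.3,0.3,0.3,0.3,0.3],
  "dp": [
    [0,0,2],
    [0,0,2],
    [0,0,1],
    [0,0,0],
    [0,0,0]
  ],
  "rotation": [
    [0,0,0],
    [0,0,0],
    [0,0,0],
    [0,0,0],
    [0,0,0]
  ],
  "grip_force": 80
}}

```text
time_s: 14.05
eef_pos: [0.5575, 0.2819, 0.1385]
orientation: [-3.141, -0.001, 1.797]
wrist_force: [-5.2, -0.6, 9.1]
opening: 0.0466
finger_force: 81.9
```

{"name": "play_rows", "arguments": {
  "claw": [0.3,0.3,0.3,0.3],
  "dp": [
    [0,-0.7,2],
    [0,0,1],
    [0,0,0],
    [0,0,0]
  ],
  "rotation": [
    [0,0,0],
    [0,0,0],
    [0,0,0],
    [0,0,0]
  ]
}}

```text
time_s: 14.45
eef_pos: [0.5575, 0.2819, 0.1363]
orientation: [3.141, -0.001, 1.797]
wrist_force: [-3.4, -0.8, 13.8]
opening: 0.0467
finger_force: 82.2
```

{"name": "play_rows", "arguments": {
  "claw": [0.3,0.3,0.3,0.3,0.3,0.3,0.3,0.3,0.3,0.3],
  "dp": [
    [0,0,0],
    [0,0,0],
    [0,0,0],
    [0,0,0],
    [0,0,0],
    [0,0,0],
    [0,0,0],
    [0,0,0],
    [0,0,0],
    [0,0,0]
  ],
  "rotation": [
    [0,0,-5.7],
    [0,0,-5.7],
    [0,0,-5.7],
    [0,0,-5.7],
    [0,0,-5.7],
    [0,0,-5.7],
    [0,0,-5.7],
    [0,0,-5.7],
    [0,0,-5.7],
    [0,0,-5.7]
  ]
}}

```text
time_s: 15.45
eef_pos: [0.5567, 0.282, 0.1362]
orientation: [3.141, -0.001, 2.795]
wrist_force: [-5.2, -0.6, 13.1]
opening: 0.0468
finger_force: 82.3
```

{"name": "play_rows", "arguments": {
  "claw": [0.3,0.3],
  "dp": [
    [0,0,0],
    [0,0,0]
  ],
  "rotation": [
    [0,0,0],
    [0,0,0]
  ]
}}

```text
time_s: 15.65
eef_pos: [0.5569, 0.2818, 0.1362]
orientation: [3.141, -0.0, 2.792]
wrist_force: [-4.5, -2.1, 13.7]
opening: 0.0463
finger_force: 82.3
```

```bash
python3 go.py '[.557,.2815,.136,2.8]'; python3 -c "
from h import *
print(get_state()['wrist_torque'])"
```

```text
15.65 [0.5569 0.2818 0.1362] [ 3.1411e+00 -4.0000e-04  2.7919e+00] q [-0.58  0.58  0.05  1.91 -0.05  0.65  0.72] open 0.04626422080081397 F [-4.5 -2.1 13.7] 82.26181945967255
tool mm [-0.2 -0.3  0.2]
rotvec deg [ 0.03 -0.02 -0.46]
[-0.42340166  1.09362361  0.07344498]
```

Turned 0.995 rad with little residual torque. I'll lift slowly and watch the force.

{"name": "play_rows", "arguments": {
  "claw": [0.3,0.3,0.3,0.3,0.3,0.3],
  "dp": [
    [0,0,-3],
    [0,0,-3],
    [0,0,-3],
    [0,0,-3],
    [0,0,-3],
    [0,0,-1]
  ],
  "rotation": [
    [0,0,0],
    [0,0,0],
    [0,0,0],
    [0,0,0],
    [0,0,0],
    [0,0,0]
  ]
}}

```text
time_s: 16.25
eef_pos: [0.5572, 0.2814, 0.1503]
orientation: [-3.141, 0.0, 2.791]
wrist_force: [0.4, -0.1, -1.0]
opening: 0.0465
finger_force: 81.9
```

{"name": "play_rows", "arguments": {
  "claw": [0.3,0.3,0.3,0.3,0.3,0.3,0.3,0.3,0.3,0.3],
  "dp": [
    [0,0,-10],
    [0,0,-12],
    [0,0,-12],
    [0,0,-12],
    [0,0,-12],
    [0,0,-12],
    [0,0,-8],
    [0,0,-4],
    [0,0,0],
    [0,0,0]
  ],
  "rotation": [
    [0,0,0],
    [0,0,0],
    [0,0,0],
    [0,0,0],
    [0,0,0],
    [0,0,0],
    [0,0,0],
    [0,0,0],
    [0,0,0],
    [0,0,0]
  ]
}}

```text
time_s: 17.25
eef_pos: [0.5567, 0.2815, 0.2321]
orientation: [-3.141, -0.001, 2.792]
wrist_force: [-0.7, -0.8, -0.7]
opening: 0.0465
finger_force: 82.0
```

{"name": "play_rows", "arguments": {
  "claw": [0.3,0.3,0.3,0.3,0.3],
  "dp": [
    [0,0,0],
    [0,0,0],
    [0,0,0],
    [0,0,0],
    [0,0,0]
  ],
  "rotation": [
    [0,0,0],
    [0,0,0],
    [0,0,0],
    [0,0,0],
    [0,0,0]
  ]
}}

```text
time_s: 17.75
eef_pos: [0.557, 0.2817, 0.2324]
orientation: [-3.141, -0.0, 2.792]
wrist_force: [0.7, 0.9, -0.3]
opening: 0.0465
finger_force: 82.0
```

```bash
python3 pot.py; python3 go.py '[.557,.2815,.23,2.8]'; python3 -c "
from h import *
im,d=get_image('scene');cv2.imwrite('pics/end.png',im[:,:,::-1])"
```

```text
lid ((565.105224609375, -316.78118896484375), 64.82685852050781) target scene-frame 566,-322 0.10327348967115091
17.8 [0.5571 0.2817 0.2324] [-3.1415 -0.      2.7916] q [-0.59  0.46  0.06  1.84 -0.04  0.84  0.72] open 0.046515632015157 F [ 0.4  0.9 -0.7] 81.95252670353511
tool mm [-0.  -0.2  2.4]
rotvec deg [-0.01 -0.   -0.48]
```

View pics/end.png

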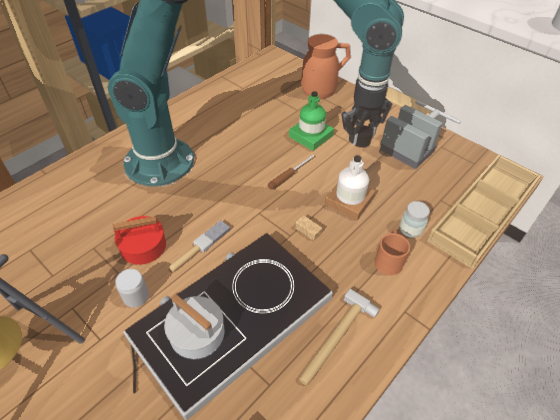

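The cap is held in the gripper at (360,130), above the open bottle with its mouth at (355,162). The pot stands inside the square at (195,328), and the other things look unmoved.

```bash
python3 -c "
from rig import *
print(sign_off())"
```

```text
the job is handed in; nothing more can be done
None
```

The job is handed in at about 18 s; no verdict came back. The pot is released inside the square, about 5 mm off centre, and the gripper holds the cap upright above the open bottle with its rim at about z 0.23 m; the first grasp closed on top of the pot handle and had to be redone lower.

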